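# Push the offcut through the flap of the offcut bin

### The arm

A 7-joint arm with a two-finger parallel gripper is mounted at the origin on the work surface. World frame = base frame: x ahead of the robot, y to its left, z up, the work surface at z = 0. Lengths are in mm, angles in rad, forces in N, time in s.
With the tool pointing down it reaches from about 425 to 875 mm from the base axis. Payload 4.7 kg.
Tool frame: the origin (TCP) lies at the very end of the fingers, on their centre line; the grasp point (between the pads) lies tcp_to_grasp behind it (tcp_to_grasp is the distance from the TCP to the grasp point, in mm); z points along the fingers, y is the direction in which the jaws open and shut (so a half turn about z gives the same grasp; the last joint's range is limited). The gripper opens to 87 mm and grips with 3 to 60 N. Pads are 19 mm wide; open, the fingers measure 117 mm over their backs; the gripper's body (75 mm by 190 mm) begins 51 mm behind the grasp point.
Start: joints at [-1.268, 0.321, -0.07, 1.45, 0.023, 1.371, -0.057], TCP at [185.149, 623.094, 222.587] pointing down, gripper open.
Joint ranges: [-2.86, 2.86], [-0.3, 2.09], [-1.38, 1.24], [0.06, 2.45], [-1.56, 4.7], [0.09, 2.05], [-2.69, 2.69]. Speed limits (rad/s): [2.57, 2.57, 3.14, 3.14, 3.14, 3.14, 3.14].

### API

Orientations are given as [roll, pitch, yaw] about the fixed x, y, z axes, in that order (R = Rz(yaw) Ry(pitch) Rx(roll)).
In Python, from rig import * gives the robot as it stands.
- The arm moves only by the tool servo_tool, never from a script. Its argument "targets" is a list that holds one entry, the list of rows, each a list of 7 numbers: the closure in counts, from 0 (fully open) to 255 (shut), then the shift along the tool's x, y, z in mm, then the turn, a rotation vector about the tool's x, y, z in rad. In form: [[[claw, x, y, z, wx, wy, wz], ...]]. A call has 1 to 10 rows; each row shifts and turns the pose as measured when the row begins, along the tool's axes as they then stand; what a row does not reach is not made up. A row lasts 1/8 s, in which the tool goes at most 62.5 mm and 10.7 degrees, less where a joint would pass 70% of its speed; a pose out of reach is approached as far as the arm can. A call is refused whole if a number of a shift passes 62.5 or a number of a turn 0.188, either way. A call with a gripper value outside its range is refused whole. The fingers move at their own pace and stop on an object; "squeeze" is the grip in N (left out, the last holds). Time passes only in rows, so rows that do not move let the fingers close. It gives the time, the measured TCP pose, the force and the opening at its end, in the units of the state.
- observe(): the state, without advancing time (a new reading comes with each control period).
- grab_frame(name): name is "scene" or "top" or "wrist"; returns the picture (400x640x3 uint8, blue, green, red); there is no depth.
- camera_info(name): a dict with "fx", "fy", "cx", "cy" (pixels), "extrinsics" (4x4, takes a point from world to camera coordinates); the wrist camera has in their place "hand_eye" (4x4, takes a point from camera to tool coordinates, whose origin is the TCP and whose axes are the flange's). Camera axes: x right, y up, looking along -z (the intrinsics and any distortion apply to the point x, -y, -z); pixel columns grow to the right and rows downward; lengths in mm; the calibration is good to about 2 mm. A picture is of the moment at which its call begins: read the wrist's pose just before it. camera_info takes no time and is no camera call.
- job_done(): hands the job in, once; it reports no verdict.
Trained networks look in the newest picture that a camera, given by its name, has taken for a name from the list of things; names that differ only in an ending like _2 or _b are one class to them, and where a whole thing is asked for, a point or a joint stands for the part that bears it (a point fixed in the world has none). Each returns a list of dicts, best first, with "confidence" (0 to 1); they miss things now and then, are a little off and sometimes report something else, mostly with a low value. They report only what shows in the picture. A call takes as long as a camera call.
- cut_out(camera, target): "region" (400x640 bool, what is visible of it) and "bbox" ([left, top, right, bottom] as shares, 0 to 1, of the picture: columns of its width, rows of its height, round what is visible of it).
- place_of(camera, target): "at" ([column, row] as shares, 0 to 1, of the picture: columns of its width, rows of its height: a listed point, or the origin of a listed thing).
The state is a dict: "time_s": time; "joints": joint angles; "qd": joint speeds; "tau": joint torques, N m; "ee_pos": TCP position; "ee_rot": TCP orientation; "ft_force": force on the tool from outside, world axes, zero at the start; "ft_torque": the same for the moment, N m; "gripper_width": finger opening in mm.
Only numpy, scipy, OpenCV 4.12 (cv2) and the standard library are available. Lean on these libraries where they do the work, as an engineer would, in place of code of your own. Each camera call takes 0.05 s, during which the arm holds its last target. There are 200 camera calls.

### The job

Push the dark wooden offcut that lies on the bin's feed tray along the tray and through the swinging flap with your fingertips, so that it drops right down into the bin. Only push it, do not pick it up or lift it. Then draw your fingers back out so that the flap hangs shut again, and leave everything else on the bench where it is.

Things in the scene. Friction and masses are not known exactly. Their poses are not given: they have to be found in the camera images.
- bin: Offcut bin of pale plywood, fixed to the bench: an open feed tray, then a flap, then a closed drop box. Origin on the bench directly under the flap, midway across; x points into the bin (the direction to push), y to the left when looking into the bin, z up. All x below are in this frame
- sill (a point): middle of the tray's inner edge, on its surface, at x = -12 mm, 12 mm in front of the shut flap; axes as the bin's. The tray is level, 85 mm above the bench, 150 mm wide between two fences 14 mm high, and runs from its open end at x = -190 mm to this edge; past it the offcut falls free
- roof (a point): middle of the front edge of the drop box's fixed clear roof, on its top, 147 mm above the bench, at x = -6 mm; roof 4 mm thick, its underside is the top of the mouth. Behind it the drop box reaches to x = 140 mm, 150 mm wide inside, floor 8 mm above the bench; its side walls start at x = -18 mm and are 143 mm high
- flap (a joint): aluminium flap 144 mm wide, 4 mm thick, 80 g, hinged along the bin's y at x = 0, 133 mm above the bench, hanging down to 77 mm (8 mm below the tray). 0 = hanging shut; grows (rad) as it swings into the bin, up to 1.4; cannot swing outwards. No spring: falls shut by its own weight; the sliding offcut pushes it open with under 1 N
- offcut_center (a point): centre of the offcut: loose dark wooden block 55 mm (its x, the way it travels) x 90 mm (its y, across the tray) x 22 mm high, about 95 g, flat on the tray, a little askew; axes as the bin's when square to it. It tips and falls when its centre is past the sill, and then lies wholly below the flap; push its rear face up to the sill to be sure
- heel_block: guitar heel block, dark wood, 70 x 50 x 60 mm high, standing on the bench left of the tray; not part of the job
- glue: glue bottle, 48 mm across, 130 mm high, standing left of the bin; not part of the job
- clamp: bar clamp, 260 mm long, 32 mm high, lying right of the bin; not part of the job
- jar: clear jar, 70 mm across, 85 mm high, standing right of the tray; not part of the job
- fretboard: dark wooden fretboard blank, 360 x 65 x 9 mm, lying on the left of the bench; not part of the job
- screwdriver: screwdriver with a wooden handle, lying on the right of the bench; not part of the job
- offcut: the same offcut, origin at the centre of its underside

How it is judged (in metres and radians):
On the way:
1. the offcut slides into the mouth and pushes the flap open (over 0.3 rad) (value of joint flap above 0.3 rad and x of offcut_center in the frame of bin above -0.04 m), for 0.02 s.
At the end, for the whole second after the job is handed in: the offcut lies at rest inside the drop box, its centre below 62 mm above the bench and between the box's walls, and the flap hangs shut (within 0.06 rad) (x of offcut_center in the frame of bin between -0.012 and 0.14 m and y of offcut_center in the frame of bin between -0.075 and 0.075 m and z of offcut_center in the frame of bin below 0.062 m and value of joint flap below 0.06 rad and linear speed of offcut below 0.02 m/s); the robot touches nothing.
It fails at once if the offcut is lifted: its centre more than 12 mm above its height when lying on the tray (z of offcut_center in the frame of bin above 0.108 m).
It fails at once if the offcut falls off the tray onto the bench (z of offcut_center in the frame of bin below 0.07 m and x of offcut_center in the frame of bin below -0.02 m).
It fails at once if a bystander pushed more than 20 mm from its place (distance of any of heel_block, glue, clamp, jar, fretboard, screwdriver from where it was at the start of the episode above 0.02 m).
It also fails if it takes over 32 s, if anything falls off the work surface, if the arm or the gripper's body presses on something with over 40 N, if the wrist force passes 120 N, or if a joint passes its speed limit or range.

## Working session

There is one attempt and no reset: what is moved stays moved. The work goes in short steps, Python scripts to look and compute and a tool call to move; the robot and the scene stay as the last step left them, time stands still between calls to the robot, and variables do not carry over. Pictures are saved under pics/ and viewed, about 8 in all and at most 12, crops included, and the job is handed in when it is done.

Besides the shell and the picture viewer there is one more tool, called after "Call:" as a command line: name --argument value ..., lists and objects as JSON in quotes. servo_tool: Moves the arm, as the interface text tells. Its arguments: {"type":"object","properties":{"targets":{"type":"array","items":{"type":"array","items":{"type":"array","items":{"type":"number"}}}},"squeeze":{"type":"number"}},"required":["targets"]}

```bash
mkdir -p pics
cat > h.py <<'E'
from rig import *
import numpy as np, cv2
from scipy.spatial.transform import Rotation as R
def ray(cam,uv):
    c=camera_info(cam); E=np.array(c["extrinsics"])
    K=np.array([[c["fx"],0,c["cx"]],[0,c["fy"],c["cy"]],[0,0,1]])
    D=np.array(c.get("distortion",c.get("dist",[0,0,0,0,0])),float)
    p=cv2.undistortPoints(np.array([[uv]],float),K,D)[0,0]
    d=E[:3,:3].T@np.array([p[0],-p[1],-1]); o=-E[:3,:3].T@E[:3,3]
    return o,d
def onz(cam,uv,z):
    o,d=ray(cam,uv); return o+d*(z-o[2])/d[2]
E
python3 - <<'E'
from h import *
s=observe();print(s)
for c in("scene","top","wrist"):
    i=camera_info(c);print(c,{k:(np.round(v,3).tolist() if not isinstance(v,str) else v) for k,v in i.items()})
f=grab_frame("top");cv2.imwrite("pics/top.png",f)
g=grab_frame("scene");cv2.imwrite("pics/scene.png",g)
Z=dict(sill=85,roof=147,offcut_center=96,offcut=85,bin=0,jar=0,heel_block=0,glue=0)
for c in("top","scene"):
  for n in Z:
    for r in place_of(c,n)[:2]:
        u=np.array(r["at"])*[640,400]
        print(c,n,round(r["confidence"],2),u.round(1),onz(c,u,Z[n]).round(1))
E
```

```text
{'time_s': 0.0, 'joints': array([-1.2678849 ,  0.32182098, -0.0700855 ,  1.45167256,  0.02263976,
        1.3707958 , -0.05690637]), 'qd': array([ 9.50354048e-06,  7.88135770e-04, -1.57365252e-03, -1.23621310e-03,
        9.24995261e-04,  6.60375618e-04, -2.32226306e-04]), 'tau': array([ 3.05888825e-04, -4.91278481e+01, -4.04152488e-01, -3.12538218e+01,
       -6.41285232e-02,  4.35017352e-02,  1.74202332e-04]), 'ee_pos': array([185.03247327, 622.53125761, 221.46407182]), 'ee_rot': array([-3.13968772e+00,  1.37002146e-04,  2.85281417e+00]), 'ft_force': array([-0.74734858,  0.18235328,  0.11856796]), 'ft_torque': array([-0.00512182, -0.02127314,  0.01172576]), 'gripper_width': 87.08700990295966}
scene {'fx': 513.233, 'fy': 513.233, 'cx': 322.335, 'cy': 189.062, 'extrinsics': [[0.831, 0.556, 0.005, -476.819], [-0.364, 0.537, 0.761, 115.927], [0.42, -0.635, 0.648, -1767.386], [0.0, 0.0, 0.0, 1.0]]}
top {'fx': 390.521, 'fy': 390.521, 'cx': 324.84, 'cy': 196.289, 'extrinsics': [[-0.008, -1.0, 0.017, -4.434], [0.984, -0.005, 0.177, -562.436], [-0.177, 0.018, 0.984, -1045.276], [0.0, 0.0, 0
[... 526 characters left out ...]
0.92 [328.7 246.5] [425.  -18.9   0. ]
top jar 0.16 [276.2 201.7] [556.1 133.2   0. ]
top heel_block 0.67 [236.4 195.5] [575.  249.7   0. ]
top glue 0.71 [257.9 147.4] [721.2 190.2   0. ]
top glue 0.68 [236.6 199.2] [564.1 248.8   0. ]
scene sill 0.56 [349.9 186.8] [610.8  89.6  85. ]
scene roof 0.92 [352.  168.5] [609.5  98.6 147. ]
scene offcut_center 0.72 [337.8 163.6] [528.6 151.9  96. ]
scene offcut 0.93 [336.7 171.7] [540.1 128.1  85. ]
scene offcut 0.6 [352.2 170.4] [576.  160.1  85. ]
scene bin 0.91 [349.3 207.7] [611.2  92.    0. ]
scene jar 0.6 [279.6 203.7] [423.8 -12.8   0. ]
scene heel_block 0.46 [363.9 171.6] [558.8 270.5   0. ]
scene glue 0.35 [354.8 172.7] [536.7 248.6   0. ]
```

Run:
```python
import cv2
a=cv2.imread("pics/top.png")[90:290,180:440];cv2.imwrite("pics/topc.png",cv2.resize(a,None,fx=3,fy=3,interpolation=cv2.INTER_CUBIC)[:600,:780])
a=cv2.imread("pics/scene.png")[90:290,220:480];cv2.imwrite("pics/scenec.png",cv2.resize(a,None,fx=3,fy=3,interpolation=cv2.INTER_CUBIC)[:600,:780])
```

```text
(no output)
```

View pics/topc.png

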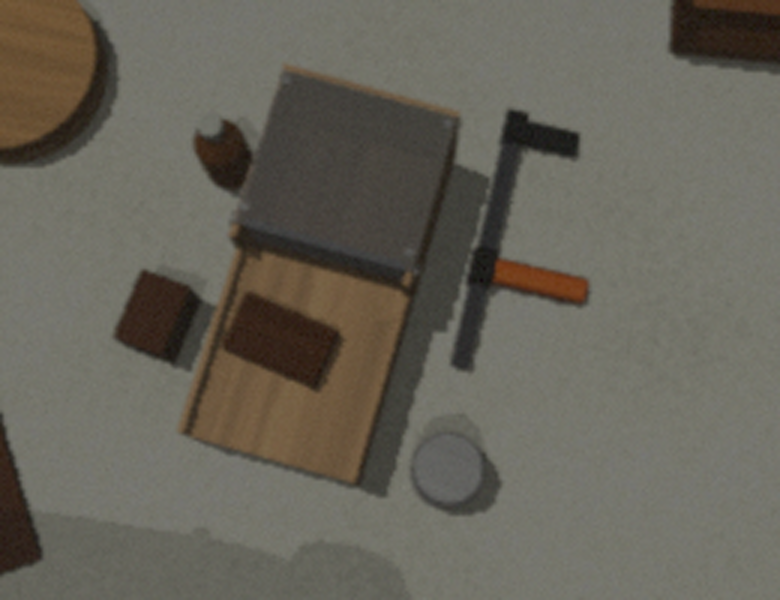

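View pics/scenec.png

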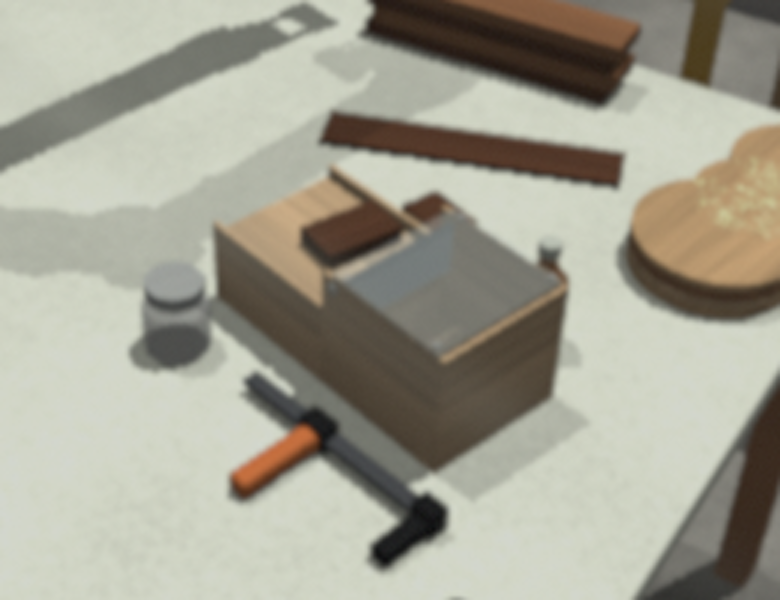

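The top crop shows the bin turned slightly clockwise. Its tray front edge runs (180,433)-(357,485), the roof front is at about (238,237)-(408,285), and the offcut's top corners are at (247,293), (340,333), (318,389) and (225,347). The scene crop agrees, with the jar right of the tray and the heel block left.

Run:
```python
from h import *
f=lambda u,v,z:onz("top",[u/3+180-.33,v/3+90-.33],z)
P={}
for n,u,v,z in [("trayFL",183,433,99),("trayFR",357,485,99),("wallFL",236,235,143),("wallFR",408,285,143),("BL",285,67,143),("BR",458,115,143),("o1",247,293,107),("o2",340,333,107),("o3",318,389,107),("o4",225,347,107)]:
    P[n]=f(u,v,z);print(n,P[n].round(1))
y=[np.degrees(np.arctan2(*(P[a]-P[b])[[1,0]])) for a,b in(("wallFL","trayFL"),("wallFR","trayFR"),("BL","wallFL"),("BR","wallFR"))]
y+=[np.degrees(np.arctan2(*(P[a]-P[b])[[1,0]]))-90 for a,b in(("trayFL","trayFR"),("wallFL","wallFR"),("BL","BR"))]
print(np.round(y,1));
print("off",np.mean([P["o%d"%i] for i in(1,2,3,4)],0), [np.degrees(np.arctan2(*(P[a]-P[b])[[1,0]])) for a,b in(("o1","o4"),("o2","o3"),("o1","o2"),("o4","o3"))], np.linalg.norm(P["o1"]-P["o2"]),np.linalg.norm(P["o1"]-P["o4"]))
t=np.radians(np.mean(y));c,s=np.cos(t),np.sin(t)
for n in P: print(n,"rel to 612,90:",c*(P[n][0]-618)+s*(P[n][1]-88),-s*(P[n][0]-618)+c*(P[n][1]-88))
```

```text
trayFL [454.2 214.5  99. ]
trayFR [408.   62.3  99. ]
wallFL [621.  165.3 143. ]
wallFR [576.2  17.1 143. ]
BL [774.3 125.4 143. ]
BR [729.3 -27.6 143. ]
o1 [577.2 160.  107. ]
o2 [540.8  77.4 107. ]
o3 [491.2  96.3 107. ]
o4 [528.8 178.3 107. ]
[-16.4 -15.1 -14.6 -16.3 -16.9 -16.8 -16.4]
off [534.5180515 128.0374234 107.       ] [np.float64(-20.729137962877914), np.float64(-20.868944043062964), np.float64(66.22304025524035), np.float64(65.3583925474756)] 90.28015079204587 51.718375903507365
trayFL rel to 612,90: -192.3856185890479 76.22286005319485
trayFR rel to 612,90: -194.67881861415418 -82.75642741315393
wallFL rel to 612,90: -18.521062755604945 75.15438277090082
wallFR rel to 612,90: -20.509354952626992 -79.71612970524917
BL rel to 612,90: 139.83670035374612 79.14838127170097
BR rel to 612,90: 138.98881701413194 -80.34576439959635
o1 rel to 612,90: -59.12433394473912 57.952074988789946
o2 rel to 612,90: -71.25554095092122 -31.509310220738858
o3 rel to 612,90: -124.14350572509139 -27.0548491600942
o4 rel to 612,90: -110.67067906566335 62.16689536112632
```

Call:
servo_tool --targets '[[[135,-41,-37.7,0,0,0,0],[135,-41,-37.7,0,0,0,0],[135,-41,-37.7,0,0,0,0],[135,-41,-37.7,0,0,0,0],[135,-41,-37.7,0,0,0,0],[135,-41,-37.7,0,0,0,0],[135,-41,-37.7,0,0,0,0],[135,-41,-37.7,0,0,0,0],[135,-41,-37.7,0,0,0,0]]]'

```text
time_s: 2.02
ee_pos: [448.3, 185.1, 222.3]
ee_rot: [3.135, 0.001, 2.863]
ft_force: [1.5, 0.9, -0.3]
gripper_width: 41.1
```

```bash
cat >> h.py <<'E'
T=np.radians(-16.2);O=np.array([615.8,86.8])
def tobin(p): 
    d=np.asarray(p)[:2]-O;c,s=np.cos(T),np.sin(T);return np.array([c*d[0]+s*d[1],-s*d[0]+c*d[1]])
def st():
    s=observe();Rm=R.from_euler("xyz",s["ee_rot"]).as_matrix()
    print(round(s["time_s"],2),s["ee_pos"].round(1),s["ee_rot"].round(3),"F",s["ft_force"].round(1),"w",round(s["gripper_width"],1),"bin",tobin(s["ee_pos"]).round(1),"j",s["joints"].round(2),"toolx yaw rel",np.degrees(np.arctan2(-Rm[1,0],-Rm[0,0])-T).round(1))
    return s,Rm
def wr(uv,z,s,Rm):
    c=camera_info("wrist");H=np.array(c["hand_eye"])
    K=np.array([[c["fx"],0,c["cx"]],[0,c["fy"],c["cy"]],[0,0,1]])
    p=cv2.undistortPoints(np.array([[uv]],float),K,np.zeros(5))[0,0]
    o=Rm@H[:3,3]+s["ee_pos"];d=Rm@H[:3,:3]@np.array([p[0],-p[1],-1]);return o+d*(z-o[2])/d[2]
E
python3 - <<'E'
from h import *
import rig;print([n for n in dir(rig) if not n.startswith("_")])
s,Rm=st();f=grab_frame("wrist");cv2.imwrite("pics/w1.png",f)
for n,z in(("sill",85),("roof",147),("offcut_center",96)):
    for r in place_of("wrist",n)[:2]:
        u=np.array(r["at"])*[640,400];p=wr(u,z,s,Rm);print(n,round(r["confidence"],2),u,p.round(1),tobin(p).round(1))
E
```

```text
['MotionError', 'camera_info', 'cut_out', 'grab_frame', 'job_done', 'observe', 'place_of', 'tcp_to_grasp']
2.02 [448.3 185.1 222.3] [3.135e+00 1.000e-03 2.863e+00] F [ 1.5  0.9 -0.3] w 41.1 bin [-188.3   47.7] j [-0.77 -0.05  0.32  1.86  0.01  1.32  0.84] toolx yaw rel 0.2
sill 0.93 [282.176 335.   ] [603.7  96.3  85. ] [-14.3   5.7]
offcut_center 0.69 [295.424 285.4  ] [536.4 134.9  96. ] [-89.7  24. ]
```

View pics/w1.png

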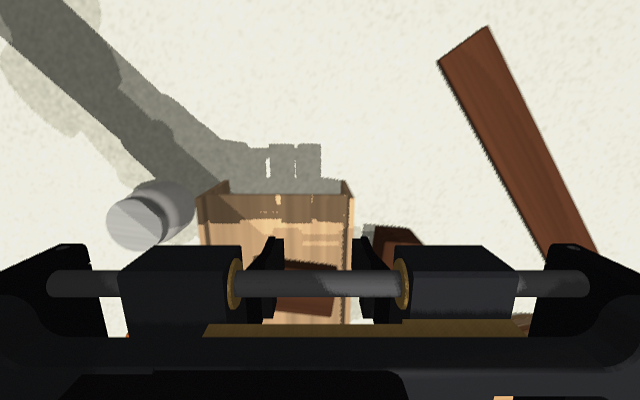

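The wrist view shows the tray's open end at row ~192 (columns 230-341), the jar at (145,225) and the offcut between the fingers at (305,290). This fits the top-camera estimate.

Call:
servo_tool --targets '[[[135,-15,-15,0,0,0,0],[135,-15,-14,0,0,0,0],[135,0,0,40,0,0,0],[135,0,0,40,0,0,0],[135,0,0,30,0,0,0]]]'

```text
time_s: 2.85
ee_pos: [468.4, 160.4, 112.1]
ee_rot: [3.128, 0.003, 2.875]
ft_force: [1.0, 0.2, 0.3]
gripper_width: 41.1
```

Run:
```python
from h import *
import rig;print(rig.tcp_to_grasp)
s,Rm=st()
for cam in("top","scene"):
    cv2.imwrite(f"pics/{cam}2.png",grab_frame(cam))
a=cv2.imread("pics/top2.png")[130:270,220:350];b=cv2.imread("pics/scene2.png")[100:240,260:390]
cv2.imwrite("pics/two2.png",cv2.resize(np.hstack([a,b]),None,fx=3,fy=3,interpolation=cv2.INTER_CUBIC))
```

```text
18.700000000000003
2.85 [468.4 160.4 112.1] [3.128e+00 3.000e-03 2.875e+00] F [1.  0.2 0.3] w 41.1 bin [-162.    29.5] j [-0.73  0.07  0.37  1.99 -0.04  1.08  0.96] toolx yaw rel 0.9
```

View pics/two2.png

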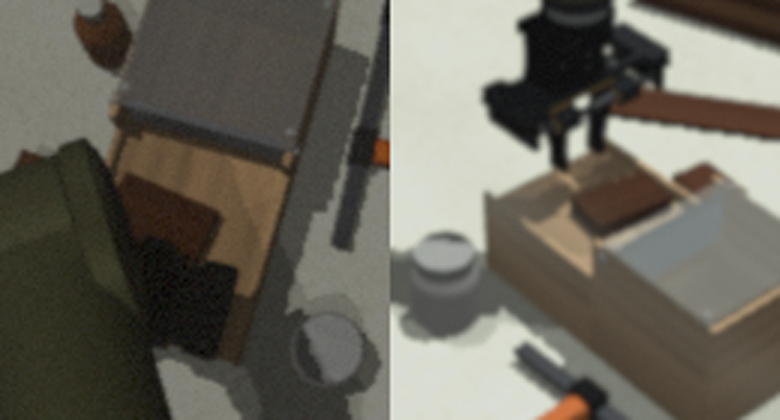

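The fingers are down behind the offcut, between the fences, and the jar and heel block are clear. Next I go lower, centre and tilt slightly.

Call:
servo_tool --targets '[[[135,0,-6,7,0.013,-0.08,0.016],[135,0,-6,6,0,-0.08,0],[135,0,0,0,0,0,0]]]'

```text
time_s: 3.32
ee_pos: [464.3, 151.6, 100.3]
ee_rot: [-3.141, 0.165, 2.863]
ft_force: [0.3, 0.8, 0.6]
gripper_width: 41.1
```

Run:
```python
from h import *
st()
```

```text
3.33 [464.3 151.6 100.3] [-3.141  0.165  2.863] F [0.3 0.8 0.6] w 41.1 bin [-163.6   20. ] j [-0.78 -0.03  0.33  2.11  0.15  0.94  0.76] toolx yaw rel 0.2
```

Call:
servo_tool --targets '[[[135,-9.2,0,5.5,0,0,0],[135,-10,0,1.7,0,0,0],[135,-10,0,1.7,0,0,0],[135,-10,0,1.7,0,0,0],[135,-10,0,1.7,0,0,0]]]'

```text
time_s: 3.95
ee_pos: [519.1, 138.0, 98.8]
ee_rot: [3.139, 0.166, 2.862]
ft_force: [-1.2, 0.8, 1.4]
gripper_width: 41.1
```

Run:
```python
from h import *
st()
```

```text
3.95 [519.1 138.   98.8] [3.139 0.166 2.862] F [-1.2  0.8  1.4] w 41.1 bin [-107.1   22.2] j [-0.74  0.08  0.37  2.02  0.09  0.92  0.88] toolx yaw rel 0.2
```

Call:
servo_tool --targets '[[[135,0.6,-2,3,0,0,0],[135,0,0,0,0,0,0]]]'

```text
time_s: 4.2
ee_pos: [519.3, 135.2, 95.3]
ee_rot: [3.14, 0.166, 2.861]
ft_force: [0.3, -0.8, 0.1]
gripper_width: 40.7
```

Run:
```python
from h import *
st()
for cam in("top","scene"):
    cv2.imwrite(f"pics/{cam}3.png",grab_frame(cam))
a=cv2.imread("pics/top3.png")[130:270,220:350];b=cv2.imread("pics/scene3.png")[100:240,260:390]
cv2.imwrite("pics/two3.png",cv2.resize(np.hstack([a,b]),None,fx=3,fy=3,interpolation=cv2.INTER_CUBIC))
```

```text
4.2 [519.3 135.2  95.3] [3.14  0.166 2.861] F [ 0.3 -0.8  0.1] w 40.7 bin [-106.2   19.6] j [-0.73  0.08  0.38  2.02  0.09  0.91  0.88] toolx yaw rel 0.1
```

View pics/two3.png

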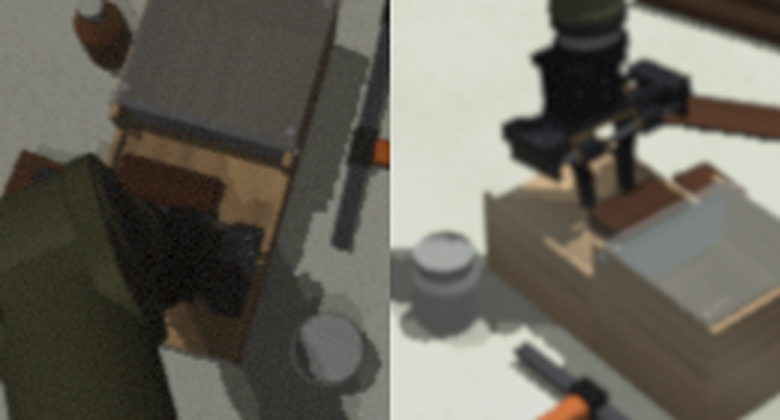

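The offcut is now square and still on the tray. I'll check its lateral margin numerically: in the top half, the front corners are at (125,155) and (222,178).

Run:
```python
from h import *
for u,v in((125,155),(222,178)):
    p=onz("top",[u/3+220-.33,v/3+130-.33],107);print(p.round(1),tobin(p).round(1))
```

```text
[593.6 162.2 107. ] [-42.4  66.2]
[572.3  75.9 107. ] [-38.7 -22.6]
```

Call:
servo_tool --targets '[[[135,-9,-0.4,1.9,0,0,0],[135,-9,-0.4,1.9,0,0,0],[135,-9,-0.4,1.9,0,0,0],[135,-9,-0.4,1.9,0,0,0],[135,-9,-0.4,1.9,0,0,0]]]'

```text
time_s: 4.92
ee_pos: [564.8, 121.6, 94.0]
ee_rot: [3.138, 0.165, 2.863]
ft_force: [-2.2, 0.8, 1.3]
gripper_width: 40.9
```

Run:
```python
from h import *
st()
```

```text
4.92 [564.8 121.6  94. ] [3.138 0.165 2.863] F [-2.2  0.8  1.3] w 40.9 bin [-58.7  19.2] j [-0.68  0.17  0.4   1.93  0.03  0.91  0.99] toolx yaw rel 0.2
```

Call:
servo_tool --targets '[[[135,-9,-0.3,1.5,0,0,0],[135,-9,-0.3,1.5,0,0,0],[135,-9,-0.3,1.5,0,0,0],[135,-7,-0.3,1.2,0,0,0],[135,0,0,0,0,0,0]]]'

```text
time_s: 5.55
ee_pos: [601.5, 108.7, 93.8]
ee_rot: [3.139, 0.167, 2.861]
ft_force: [-0.4, 0.2, -0.5]
gripper_width: 40.6
```

Run:
```python
from h import *
st()
for cam in("top","scene"):
    cv2.imwrite(f"pics/{cam}4.png",grab_frame(cam))
a=cv2.imread("pics/top4.png")[130:270,220:350];b=cv2.imread("pics/scene4.png")[100:240,290:420]
cv2.imwrite("pics/two4.png",cv2.resize(np.hstack([a,b]),None,fx=3,fy=3,interpolation=cv2.INTER_CUBIC))
```

```text
5.55 [601.5 108.7  93.8] [3.139 0.167 2.861] F [-0.4  0.2 -0.5] w 40.6 bin [-19.8  17. ] j [-0.64  0.24  0.41  1.86 -0.02  0.92  1.06] toolx yaw rel 0.2
```

View pics/two4.png

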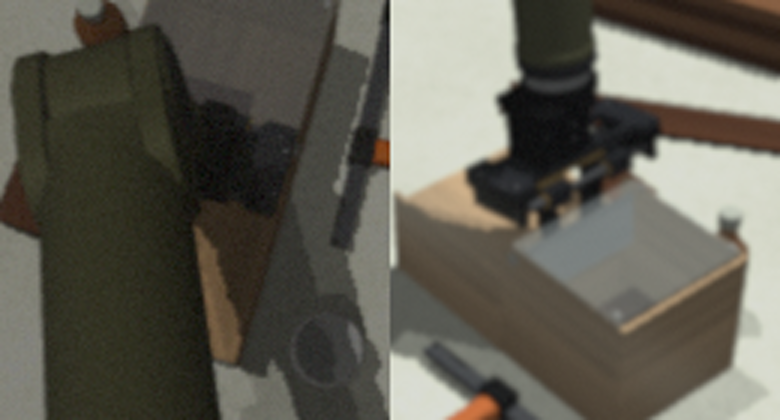

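The offcut is gone from the tray, and a dark patch shows through the clear roof at (630,305). I'm drawing back now.

Call:
servo_tool --targets '[[[135,15,0,-2.5,0,0,0],[135,20,0,-3.4,0,0,0],[135,25,0,-4.2,0,0,0],[135,25,0,-4.2,0,0,0],[135,15,0,-2.5,0,0,0],[135,0,0,-40,0,0,0],[135,0,0,-50,0,0,0],[135,0,0,-50,0,0,0],[135,0,0,0,0,0,0],[135,0,0,0,0,0,0]]]'

```text
time_s: 6.9
ee_pos: [468.8, 146.3, 234.4]
ee_rot: [3.139, 0.163, 2.868]
ft_force: [-0.3, -0.1, -0.4]
gripper_width: 41.0
```

Run:
```python
from h import *
st()
for cam in("top","scene"):
    cv2.imwrite(f"pics/{cam}5.png",grab_frame(cam))
    for n,z in(("offcut_center",19),("jar",0),("clamp",0),("glue",0),("heel_block",0)):
        for r in place_of(cam,n)[:1]:
            u=np.array(r["at"])*[640,400];p=onz(cam,u,z);print(cam,n,round(r["confidence"],2),u.round(1),p.round(1),tobin(p).round(1))
a=cv2.imread("pics/top5.png")[110:250,220:350];b=cv2.imread("pics/scene5.png")[120:260,290:420]
cv2.imwrite("pics/two5.png",cv2.resize(np.hstack([a,b]),None,fx=3,fy=3,interpolation=cv2.INTER_CUBIC))
```

```text
6.9 [468.8 146.3 234.4] [3.139 0.163 2.868] F [-0.3 -0.1 -0.4] w 41.0 bin [-157.7   16.1] j [-0.79 -0.15  0.33  1.94  0.17  1.23  0.78] toolx yaw rel 0.5
top jar 0.89 [329.9 243.5] [433.4 -22.5   0. ] [-144.6 -155.8]
top clamp 0.93 [340.1 167.3] [658.9 -55.1   0. ] [  81.  -124.3]
top glue 0.77 [258.6 148.1] [719.  188.1   0. ] [ 70.9 126.1]
top heel_block 0.74 [233.8 194.4] [578.4 257.4   0. ] [-83.6 153.4]
scene jar 0.69 [277.6 200.8] [410.6  -5.7   0. ] [-171.3 -146. ]
scene clamp 0.69 [333.1 245.3] [655.5 -67.8   0. ] [  81.2 -137.4]
scene heel_block 0.53 [364.8 176.5] [574.2 249.9   0. ] [-85.4 145. ]
```

View pics/two5.png

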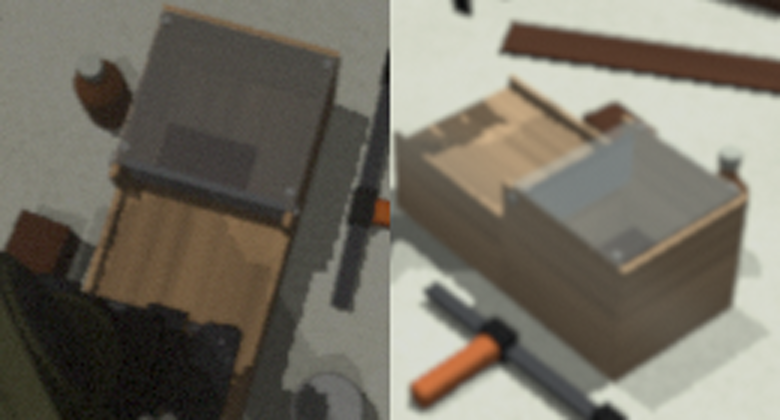

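The offcut lies flat on the box floor, seen through the roof at (207,157) in the top half. The tray is empty, the flap hangs straight and nothing else has shifted, so I'm handing in.

Run:
```python
from h import *
p=onz("top",[207/3+220,157/3+110],30);print(tobin(p))
print(job_done())
```

```text
[46.54391406 21.70346834]
the job is handed in; nothing more can be done
None
```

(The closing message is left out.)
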